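Feel for the release notch on the sampler's shuttle bar

TASK

The sampling tray's release key is sunk in a notch somewhere along the black shuttle bar. Rest a fingertip lightly on top of the bar close beside either end block, sweep it along the edge until you find the notch, then press the key inside it fully down and finish while still holding it down. Grasp and lift nothing, press no harder than a finger would, and leave the vials and other things where they stand.

Things in the scene. Friction and masses are not known exactly. Their poses are not given: they have to be found in the camera images.
- sampler: Sampling station, fixed: white box 320 (x) x 440 (y) x 90 mm high; its flat deck is 90 mm above the bench. Origin: centre of its underside. Own x points from its front (display and small buttons, robot side) to its back, y to its left end, z up. The black bar lies on the deck, parallel to own y, its centre line at own x = -80 mm.
- bar_mid (a point): Point on the station (same axes): the bar's top face, half-way between the end blocks. Bar: black, rigid, fixed, 24 mm wide (x), flat top 26 mm over the deck, free for 115 mm to either side along y. One notch in its top edge, 38 mm long, open to front and back, black in black; its centre is 0 to 65 mm to either side of this point and differs each time: feel for it.
- block_left (a point): Middle of the top of the grey end block at the bar's left (own +y) end: 20 mm long along the bar, 44 mm across, its top 38 mm over the deck, so 12 mm above the bar's top. The bar passes through it.
- block_right (a point): Middle of the top of the same kind of grey block at the bar's right (own -y) end.
- tray_mid (a point): Middle of the top face of the black tray behind the bar: 175 mm (x) x 400 mm (y), 6 mm above the deck. Loose vials stand on it (tops up to 51 mm over the deck), and a fixed grey rack of tubes is at its back (tops 48 mm over the deck). The vials stand at least 35 mm behind the bar.
- release_key (a joint): Travel (m) of the release key: a black sprung key, 34 mm long and 22 mm wide, sunk in the notch so that it fills its floor. 0 = up, its top 7 mm below the bar's top edge; it goes straight down 6 mm (0.006) to its stop, the top then 13 mm below the edge. Its spring pushes back with about 2 N at first and 6 N at the stop, and lifts it again when let go.
- vial_a: Bystander: amber vial with white cap, 24 mm across, 45 mm high, standing on the tray behind the bar. Origin: middle of its underside.
- vial_b: Bystander: a like amber vial. Origin: middle of its underside.
- vial_c: Bystander: a like amber vial. Origin: middle of its underside.
- vial_front: Bystander: clear vial with black cap, 22 mm across, 40 mm high, on the deck in front of the bar, near its left end, outside the end block. Origin: middle of its underside.
- reagent: Bystander: bottle with blue cap, 70 mm across, 150 mm high, on the bench at the right. Origin: middle of its underside.
- beaker: Bystander: glass beaker 70 mm across, 90 mm high, on the bench at the left. Origin: middle of its underside.
- tip_box: Bystander: grey box 120 x 85 x 50 mm on the bench at the right. Origin: middle of its underside.
- spatula: Bystander: spatula 170 mm long lying on the bench at the left. Origin: near its middle.

How it is judged (in metres and radians):
On the way, in this order (a step that is already met when the one before it is completed fails the run):
1. a fingertip rests on the bar close beside an end block (the fingers' centre within about 45 mm of it), the key still up (contact force between the fingers and bar above 0.3 N and value of joint release_key below 0.002 m and (y of the grasp point in the frame of sampler above 0.07 m or y of the grasp point in the frame of sampler below -0.07 m)), for 0.1 s.
2. the key in the notch is pressed fully down by the fingers (value of joint release_key above 0.005 m and contact force between the fingers and release_key above 2 N), for 0.2 s.
At the end, for the whole second after the job is handed in: The fingers hold the release key down, more than 5 mm of its 6 mm travel, pressing it with more than 2 N (all of step 2); the arm keeps its last pose, push and grip.
It fails at once if the bar or the key is pressed with more than 40 N (contact force between the fingers and bar above 40 N or contact force between the fingers and release_key above 40 N).
It fails at once if a bystander is lifted, moved more than 20 mm or tipped (distance of any of vial_a, vial_b, vial_c, vial_front, reagent, beaker, tip_box, spatula from where it was at the start of the episode above 0.02 m or angle between any of vial_a, vial_b, vial_c, vial_front, reagent, beaker, tip_box's own z axis and vertical above 0.4 rad).
It also fails if it takes over 58 s, if anything falls off the work surface, if the arm or the gripper's body presses on something with over 40 N, if the wrist force passes 120 N, or if a joint passes its speed limit or range.

ROBOT

A 6-joint arm with a two-finger parallel gripper is mounted at the origin on the work surface. World frame = base frame: x ahead of the robot, y to its left, z up, the work surface at z = 0. Lengths are in mm, angles in rad, forces in N, time in s.
With the tool pointing down it reaches from about 350 to 775 mm from the base axis. Payload 7.3 kg.
Tool frame: the origin (TCP) lies on the front face of the gripper's body, between the roots of the fingers; the fingertips stand 66 mm ahead of it and the grasp point (between the pads) lies 47 mm ahead of it (bot.tip_extent is the distance from the TCP to the fingertips, in mm); z points along the fingers, y is the line along which they close (so a half turn about z gives the same grasp; the last joint's range is limited). The gripper opens to 92 mm and grips with 3 to 60 N. Pads are 19 mm wide; open, the fingers measure 130 mm over their backs; the gripper's body (75 mm by 190 mm) begins 47 mm behind the grasp point.
Start: joints at [0.991, 0.342, 1.524, -0, 1.275, -0.146], TCP at [220.654, 476.393, 292.241] pointing down, gripper open.
Joint ranges: [-2.53, 2.53], [-0.77, 2.02], [0.04, 2.7], [-1, 4.14], [0.28, 2.66], [-3.11, 3.11]. Speed limits (rad/s): [2.57, 2.57, 3.14, 3.14, 3.14, 3.14].

INTERFACE

Orientations are given as [roll, pitch, yaw] about the fixed x, y, z axes, in that order (R = Rz(yaw) Ry(pitch) Rx(roll)).
In Python, from plant import readout, viewer, order, bot gives the robot as it stands.
- The arm moves only by the shell command python3 -m creep 'ROWS'. ROWS is text: rows parted by semicolons, each of 7 numbers parted by spaces: the shift along the world's x, y, z in m, then the turn, a rotation vector about the world's x, y, z in rad, then the opening in per cent of the stroke, from 0 (shut) to 100 (fully open). A call has 1 to 8 rows; each row shifts and turns the commanded pose from where the row before left it; what a row does not reach is not made up. A row lasts 1/12 s, in which the tool goes at most 41.7 mm and 7.16 degrees, less where a joint would pass 70% of its speed; a pose out of reach is approached as far as the arm can. A call is refused whole if a number of a shift passes 0.0417 or a number of a turn 0.125, either way. A call with a gripper value outside its range is refused whole. The fingers move at their own pace and stop on an object; the grip force is fixed at half the most. Time passes only in rows, so rows that do not move let the fingers close. It gives the time, the measured TCP pose, the force, the opening and the grip force at its end, in the units of the state.
- readout.get_obs(): the state, without advancing time (a new reading comes with each control period).
- viewer.capture(name): name is "scene" or "top" or "wrist"; returns the picture (384x512x3 uint8, red, green, blue); there is no depth.
- viewer.camera_info(name): a dict with "fx", "fy", "cx", "cy" (pixels), "origin" and "rotation" of the camera in the world. Camera axes: x right, y up, looking along -z (the intrinsics and any distortion apply to the point x, -y, -z); pixel columns grow to the right and rows downward; lengths in mm; the calibration is good to about 2 mm. A picture is of the moment at which its call begins: read the wrist's pose just before it. camera_info takes no time and is no camera call; for the wrist camera it gives the pose at the moment of the call.
- order.close_job(): hands the job in; it is judged then, once.
The state is a dict: "time": time; "joint_positions": joint angles; "dq": joint speeds; "tau": joint torques, N m; "tool_pos": TCP position; "tcp_rot": TCP orientation; "contact_force": force on the tool from outside, world axes, zero at the start; "moment": the same for the moment, N m; "grip_width": finger opening in mm; "finger_force": force on a finger pad.
Only numpy, scipy, OpenCV 4.12 (cv2) and the standard library are available. Lean on these libraries where they do the work, as an engineer would, in place of code of your own. Each camera call takes 0.05 s, during which the arm holds its last target. There are 200 camera calls.

## Working session

There is one attempt and no reset: what is moved stays moved. The work goes in short steps, Python scripts to look and compute and a shell command to move; the robot and the scene stay as the last step left them, time stands still between calls to the robot, and variables do not carry over. Pictures are saved under pics/ and viewed, at most 10 in all, crops included, and the job is handed in when it is done.

```bash
mkdir -p pics
python3 - <<'E'
from plant import readout, viewer, order, bot
import cv2, numpy as np
o=readout.get_obs(); print(o)
a=viewer.capture("scene");b=viewer.capture("top")
for n,i in(("scene",a),("top",b)):
    cv2.imwrite(f"pics/{n}0.png",cv2.resize(i[:,:,::-1],(800,600),interpolation=cv2.INTER_CUBIC)); print(viewer.camera_info(n))
E
```

```text
{'time': 0.0, 'joint_positions': array([ 9.91023509e-01,  3.42706081e-01,  1.52501102e+00,  2.80604998e-06,
        1.27541542e+00, -1.46010309e-01]), 'dq': array([ 0.00017836,  0.00044696, -0.00139921,  0.00059572, -0.0011297 ,
       -0.00098235]), 'tau': array([ 5.24770712e-04, -4.31241453e+01, -2.44216758e+01,  7.18942937e-02,
        5.60197723e-02, -1.19463689e-04]), 'tool_pos': array([220.46343943, 476.12525815, 291.55562452]), 'tcp_rot': array([-3.14006956e+00, -2.26693985e-04,  2.70782915e+00]), 'contact_force': array([-0.43338281, -0.5854048 , -0.26618349]), 'moment': array([ 0.00206547,  0.01318595, -0.02592033]), 'finger_force': 0.0, 'grip_width': 91.37743014765664}
{'fx': 424.172296896798, 'fy': 424.172296896798, 'cx': 259.7998099533949, 'cy': 198.66979833359053, 'origin': array([1544.16037252, -207.71918216,  898.17817875]), 'rotation': array([0.91435408, 0.01450127, 1.32795758])}
{'fx': 459.3927109976532, 'fy': 459.3927109976532, 'cx': 259.3630145359793, 'cy': 190.12153631883282, 'origin': array([ 259.17526706,   -2.40842985, 1654.30415148]), 'rotation': array([ 0.17468182,  0.02610471, -1.6006085 ])}
```

View pics/top0.png

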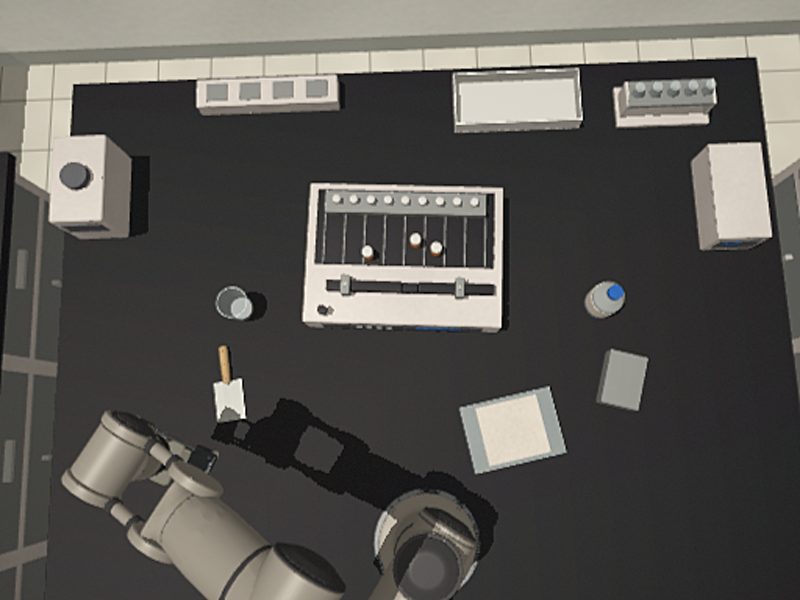

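View pics/scene0.png

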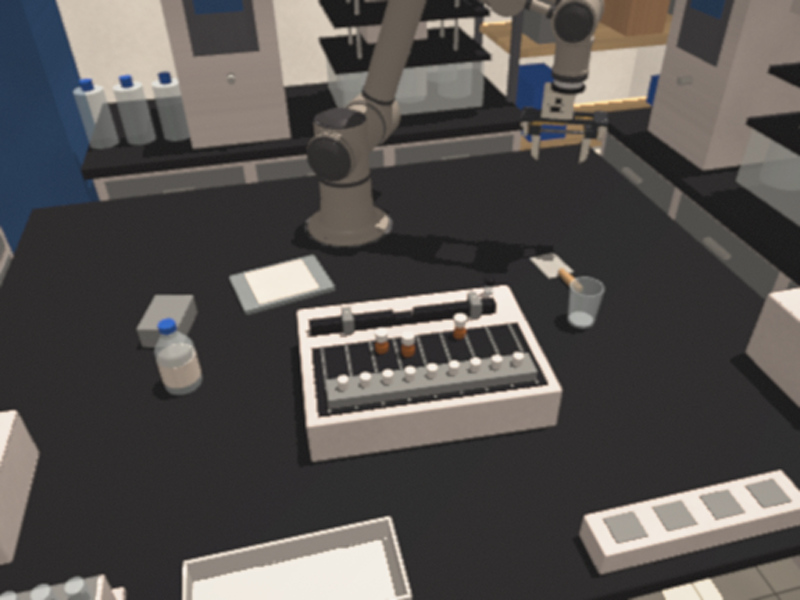

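The top view shows the station: deck corners near (312,183), (503,188), (500,330) and (303,325), end blocks at (345,285) and (460,287), and a faint notch hint near (410,287). The front vial is at (325,310). I'll zoom in to get exact pixels.

Run:
```python
from plant import viewer
import cv2, numpy as np
b=np.mean([viewer.capture("top").astype(float) for _ in range(2)],0).astype(np.uint8)
np.save("top.npy",b)
c=b[110:220,185:330,::-1]
c=np.clip(255*(c/255.)**0.6,0,255).astype(np.uint8)
cv2.imwrite("pics/crop.png",cv2.resize(c,None,fx=5.4,fy=5.4,interpolation=cv2.INTER_CUBIC))
```

```text
(no output)
```

View pics/crop.png

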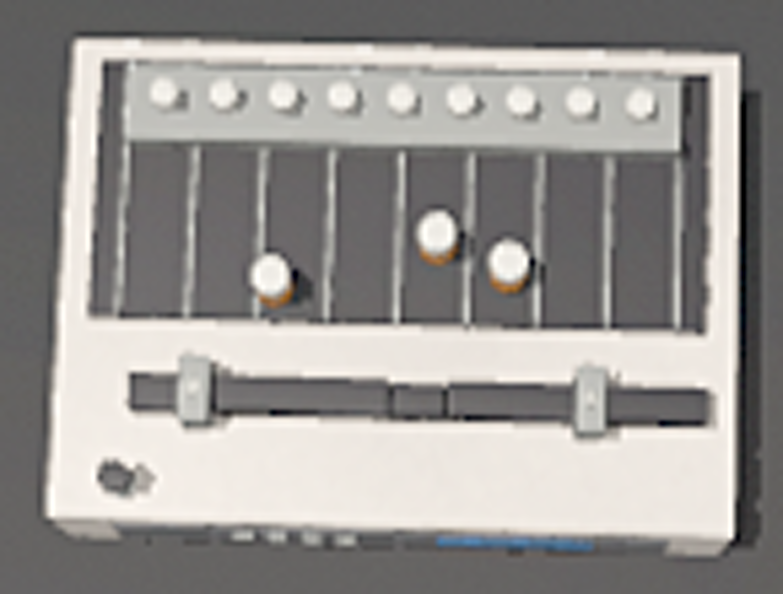

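The crop shows deck corners at (76,40), (740,55), (735,538) and (47,517), block tops at (195,388) and (591,402), and notch seams at x of about 389 and 448. Next I'll fit the pose.

```bash
cat > h.py <<'E'
from plant import viewer
import numpy as np
from scipy.spatial.transform import Rotation as R
from scipy.optimize import least_squares
def proj(P,c):
    p=(np.asarray(P,float)-c["origin"])@R.from_euler("xyz",c["rotation"]).as_matrix()
    return np.c_[c["cx"]+c["fx"]*p[:,0]/-p[:,2], c["cy"]-c["fy"]*p[:,1]/-p[:,2]]
def tow(L,s):
    x,y,a=s; L=np.asarray(L,float); return np.c_[x+L[:,0]*np.cos(a)-L[:,1]*np.sin(a), y+L[:,0]*np.sin(a)+L[:,1]*np.cos(a), L[:,2]]
E
python3 - <<'E'
from h import *
c=viewer.camera_info("top")
px=lambda q:(np.array(q,float)+.5)/5.4-.5+[185,110]
L=[[160,220,90],[160,-220,90],[-160,-220,90],[-160,220,90],[-80,125,128],[-80,-125,128]]
uv=px([[76,40],[740,55],[735,538],[47,517],[195,388],[591,402]])
f=lambda s:(proj(tow(L,s),c)-uv).ravel()
r=least_squares(f,[600,0,0],loss="soft_l1",x_scale=[10,10,.01])
print(r.x,f(r.x).reshape(-1,2).round(1))
bl=[[-80,0,116],[-80,115,116],[-80,-115,116]]
print(tow(bl,r.x))
# notch y from seams
for q in([389,398],[448,400],):
    s=least_squares(lambda y:(proj(tow([[-80,y[0],116]],r.x),c)-px([q]))[0,:1],[0]);print("seam y",s.x)
np.save("s.npy",r.x)
E
```

```text
[ 6.35851089e+02  3.07424166e+01 -6.42074177e-02] [[-0.3 -0.2]
 [ 0.4  0.1]
 [ 0.3  0.2]
 [-0.2  0.2]
 [-0.3  0. ]
 [ 0.2 -0.4]]
[[556.01593633  35.87548139 116.        ]
 [563.39471697 150.63851375 116.        ]
 [548.63715568 -78.88755097 116.        ]]
seam y [2.37947112]
seam y [-34.90359927]
```

```bash
R="0"; python3 -m creep '0.0213 -0.022 0 0 0 -0.075 0;0.0213 -0.022 0 0 0 -0.075 0;0.0213 -0.022 0 0 0 -0.075 0;0.0213 -0.022 0 0 0 -0.075 0;0.0213 -0.022 0 0 0 -0.075 0;0.0213 -0.022 0 0 0 -0.075 0;0.0213 -0.022 0 0 0 -0.075 0;0.0213 -0.022 0 0 0 -0.075 0'; python3 -m creep '0.0213 -0.022 0 0 0 -0.075 0;0.0213 -0.022 0 0 0 -0.075 0;0.0213 -0.022 0 0 0 -0.075 0;0.0213 -0.022 0 0 0 -0.075 0;0.0213 -0.022 0 0 0 -0.075 0;0.0213 -0.022 0 0 0 -0.075 0;0.0213 -0.022 0 0 0 -0.075 0;0.0213 -0.022 0 0 0 -0.075 0'; python3 -m creep '0 0 0 0 0 0 0;0 0 0 0 0 0 0;0 0 0 0 0 0 0'
cat > e.py <<'E'
from h import *
from plant import readout,bot
o=readout.get_obs(); s=np.load("s.npy"); p=o["tool_pos"]; T=R.from_euler("xyz",o["tcp_rot"])
tip=p+T.apply([0,0,bot.tip_extent]); d=tip[:2]-s[:2]; a=s[2]
print("t",o["time"],"own",(d@[np.cos(a),np.sin(a)]).round(1),(d@[-np.sin(a),np.cos(a)]).round(1),"tipz",tip[2].round(1),"F",o["contact_force"].round(1),"grip",o["grip_width"].round(1))
want=R.from_euler("xyz",[np.pi,0,a+np.pi/2]); print("turn needed",(want*T.inv()).as_rotvec().round(4), "to y=88:",(tow([[-80,88,116]],s)[0]-tip).round(1), "to y=-16:",(tow([[-80,-16,116]],s)[0]-tip).round(1))
E
python3 e.py
```

```text
time: 0.87
tool_pos: [391.8, 299.1, 292.2]
tcp_rot: [-3.141, 0.0, 2.104]
contact_force: [1.1, 0.5, 0.1]
grip_width: 43.0
finger_force: 0.0
time: 1.53
tool_pos: [562.3, 123.1, 292.0]
tcp_rot: [-3.141, 0.0, 1.504]
contact_force: [0.6, 0.3, -1.2]
grip_width: 0.4
finger_force: 0.0
time: 1.78
tool_pos: [560.9, 124.7, 291.8]
tcp_rot: [-3.14, -0.0, 1.508]
contact_force: [-0.6, 0.2, 0.3]
grip_width: 0.4
finger_force: 0.0Traceback (most recent call last):
  File "e.py", line 5, in <module>
    print("t",o["time"],"own",(d@[np.cos(a),np.sin(a)]).round(1),(d@[-np.sin(a),np.cos(a)]).round(1),"tipz",tip[2].round(1),"F",o["contact_force"].round(1),"grip",o["grip_width"].round(1))
                                                                                                                                                                   ^^^^^^^^^^^^^^^^^^^^^
AttributeError: 'float' object has no attribute 'round'
```

```bash
sed -i 's/o\["grip_width"\].round(1)/o["grip_width"]/' e.py; python3 -m creep '0.0004 -0.0005 -0.02 0 0 0 0;0.0004 -0.0005 -0.02 0 0 0 0;0 0 -0.02 0 0 0 0;0 0 -0.02 0 0 0 0;0 0 -0.01 0 0 0 0;0 0 -0.008 0 0 0 0;0 0 0 0 0 0 0;0 0 0 0 0 0 0'; python3 e.py
python3 - <<'E'
from plant import viewer
import cv2
cv2.imwrite("pics/w1.png",viewer.capture("wrist")[:,:,::-1])
E
```

```text
time: 2.45
tool_pos: [562.3, 123.9, 194.8]
tcp_rot: [3.141, -0.0, 1.509]
contact_force: [-0.2, 0.8, 1.3]
grip_width: 0.3
finger_force: 0.0
t 2.45 own -79.3 88.2 tipz 129.3 F [-0.2  0.8  1.3] grip 0.3258955018784917
turn needed [-0.0001  0.0007 -0.0021] to y=88: [ -0.7  -0.2 -13.3] to y=-16: [  -7.4 -104.   -13.3]
```

View pics/w1.png

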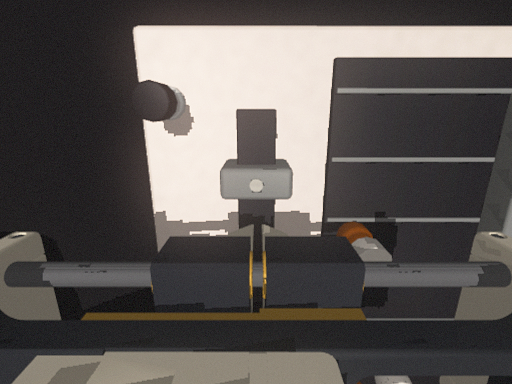

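The fingers are centred over the bar (column 257), next to the left block at (256,180), and clear of it. Now I'll lower to contact.

```bash
python3 -m creep '0 0 -0.003 0 0 0 0;0 0 -0.003 0 0 0 0;0 0 -0.003 0 0 0 0;0 0 0 0 0 0 0;0 0 0 0 0 0 0;0 0 0 0 0 0 0'; for i in 1; do python3 -m creep '0 0 -0.001 0 0 0 0;0 0 0 0 0 0 0;0 0 -0.001 0 0 0 0;0 0 0 0 0 0 0;0 0 0 0 0 0 0;0 0 0 0 0 0 0'; done
```

```text
time: 3.0
tool_pos: [562.3, 123.3, 185.3]
tcp_rot: [3.141, 0.0, 1.508]
contact_force: [-0.0, -0.1, -0.0]
grip_width: 0.6
finger_force: 0.0
time: 3.5
tool_pos: [562.3, 123.4, 183.3]
tcp_rot: [3.141, 0.0, 1.508]
contact_force: [-0.3, 0.5, 0.5]
grip_width: 0.3
finger_force: 0.0
```

```bash
python3 -m creep '0 0 -0.001 0 0 0 0;0 0 0 0 0 0 0;0 0 0 0 0 0 0'
```

```text
time: 3.75
tool_pos: [562.2, 123.4, 182.2]
tcp_rot: [-3.142, 0.0, 1.508]
contact_force: [0.3, 0.4, -0.4]
grip_width: 0.3
finger_force: 0.0
```

```bash
python3 -m creep '0 0 -0.0005 0 0 0 0;0 0 0 0 0 0 0;0 0 0 0 0 0 0'; python3 -m creep '0 0 -0.0005 0 0 0 0;0 0 0 0 0 0 0;0 0 0 0 0 0 0'
```

```text
time: 4.0
tool_pos: [562.3, 123.4, 181.8]
tcp_rot: [3.141, -0.0, 1.508]
contact_force: [0.1, 0.0, 0.3]
grip_width: 0.6
finger_force: 0.4
time: 4.25
tool_pos: [562.3, 123.4, 181.8]
tcp_rot: [3.141, -0.0, 1.508]
contact_force: [-1.8, 0.1, 4.8]
grip_width: 0.5
finger_force: 2.8
```

Contact is a light 4.8 N. Now I'll sweep towards −y along the bar.

```bash
for k in 1; do python3 -m creep '-0.0002 -0.003 0 0 0 0 0;-0.0002 -0.003 0 0 0 0 0;-0.0002 -0.003 0 0 0 0 0;-0.0002 -0.003 0 0 0 0 0;-0.0002 -0.003 0 0 0 0 0;-0.0002 -0.003 0 0 0 0 0;-0.0002 -0.003 0 0 0 0 0;0 0 0 0 0 0 0'; done; python3 e.py
```

```text
time: 4.92
tool_pos: [561.3, 102.2, 181.8]
tcp_rot: [3.14, -0.001, 1.507]
contact_force: [-0.2, 2.4, 7.0]
grip_width: 0.5
finger_force: 2.8
t 4.9167 own -78.9 66.6 tipz 116.3 F [-0.2  2.4  7. ] grip 0.4819265890675171
turn needed [-0.0006  0.0017 -0.0008] to y=88: [ 0.3 21.5 -0.3] to y=-16: [ -6.4 -82.3  -0.3]
```

```bash
python3 -m creep '-0.0003 -0.003 0 0 0 0 0;-0.0002 -0.003 0 0 0 0 0;-0.0003 -0.003 0 0 0 0 0;-0.0002 -0.003 0 0 0 0 0;-0.0003 -0.003 0 0 0 0 0;-0.0002 -0.003 0 0 0 0 0;-0.0003 -0.003 0 0 0 0 0;-0.0002 -0.003 0 0 0 0 0'; python3 -m creep '-0.0002 -0.003 0 0 0 0 0;-0.0002 -0.003 0 0 0 0 0;-0.0002 -0.003 0 0 0 0 0;-0.0002 -0.003 0 0 0 0 0;-0.0002 -0.003 0 0 0 0 0;-0.0002 -0.003 0 0 0 0 0;-0.0002 -0.003 0 0 0 0 0;0 0 0 0 0 0 0'; python3 e.py
```

```text
time: 5.58
tool_pos: [559.3, 78.7, 181.8]
tcp_rot: [3.14, -0.001, 1.508]
contact_force: [-0.2, 4.9, 5.4]
grip_width: 0.5
finger_force: 2.8
time: 6.25
tool_pos: [557.8, 57.2, 181.7]
tcp_rot: [3.14, -0.001, 1.507]
contact_force: [0.5, 2.0, 5.8]
grip_width: 0.1
finger_force: 2.9
t 6.25 own -79.5 21.5 tipz 116.2 F [0.5 2.  5.8] grip 0.09857642077206841
turn needed [-0.0006  0.0015 -0.0008] to y=88: [ 3.8 66.4 -0.2] to y=-16: [ -2.9 -37.4  -0.2]
```

Still on the bar. I'll take finer steps towards the expected edge.

```bash
python3 -m creep '-0.0002 -0.003 0 0 0 0 0;-0.0002 -0.003 0 0 0 0 0;-0.0002 -0.003 0 0 0 0 0;-0.0002 -0.003 0 0 0 0 0;-0.0002 -0.003 0 0 0 0 0;-0.0002 -0.003 0 0 0 0 0;0 -0.002 0 0 0 0 0;0 0 0 0 0 0 0'
python3 -m creep '-0.0001 -0.002 0 0 0 0 0;0 -0.002 0 0 0 0 0;0 0 0 0 0 0 0'
python3 -m creep '-0.0001 -0.002 0 0 0 0 0;0 -0.002 0 0 0 0 0;0 0 0 0 0 0 0'
python3 -m creep '-0.0001 -0.002 0 0 0 0 0;0 -0.002 0 0 0 0 0;0 0 0 0 0 0 0';python3 e.py
```

```text
time: 6.92
tool_pos: [556.5, 37.3, 181.7]
tcp_rot: [3.14, -0.001, 1.507]
contact_force: [-0.0, 3.8, 5.3]
grip_width: 0.2
finger_force: 2.9
time: 7.17
tool_pos: [556.4, 33.4, 181.7]
tcp_rot: [3.14, -0.001, 1.507]
contact_force: [-0.5, 2.8, 5.5]
grip_width: 0.3
finger_force: 2.8
time: 7.42
tool_pos: [556.1, 28.9, 181.3]
tcp_rot: [3.141, 0.0, 1.508]
contact_force: [0.6, 1.7, 3.2]
grip_width: 0.4
finger_force: 1.6
time: 7.67
tool_pos: [555.6, 24.6, 180.7]
tcp_rot: [-3.14, 0.001, 1.507]
contact_force: [0.2, -0.9, 0.3]
grip_width: 0.7
finger_force: 0.0
t 7.6667 own -79.7 -11.3 tipz 115.2 F [ 0.2 -0.9  0.3] grip 0.7457555833938437
turn needed [ 0.0007 -0.0012 -0.0008] to y=88: [ 6.1 99.1  0.8] to y=-16: [-0.6 -4.7  0.8]
```

The force vanished and the tip sank, so the notch edge is where expected. I'll centre on the notch and press.

```bash
python3 -m creep '-0.0003 -0.0025 0 0 0 0 0;-0.0003 -0.0022 0 0 0 0 0;0 0 0 0 0 0 0;0 0 -0.002 0 0 0 0;0 0 -0.002 0 0 0 0;0 0 -0.001 0 0 0 0;0 0 0 0 0 0 0;0 0 0 0 0 0 0'; python3 -m creep '0 0 -0.001 0 0 0 0;0 0 -0.001 0 0 0 0;0 0 -0.001 0 0 0 0;0 0 0 0 0 0 0;0 0 0 0 0 0 0';python3 -m creep '0 0 -0.001 0 0 0 0;0 0 -0.001 0 0 0 0;0 0 0 0 0 0 0;0 0 0 0 0 0 0'; python3 e.py
```

```text
time: 8.33
tool_pos: [555.3, 20.8, 176.1]
tcp_rot: [-3.141, -0.0, 1.508]
contact_force: [0.1, -0.1, -0.2]
grip_width: 0.3
finger_force: 0.0
time: 8.75
tool_pos: [555.5, 20.7, 173.5]
tcp_rot: [3.141, -0.0, 1.508]
contact_force: [-0.8, 0.5, 3.4]
grip_width: 0.6
finger_force: 1.4
time: 9.08
tool_pos: [555.5, 20.7, 171.4]
tcp_rot: [3.141, -0.0, 1.508]
contact_force: [0.0, -0.5, 3.9]
grip_width: 0.4
finger_force: 2.0
t 9.0833 own -79.5 -15.2 tipz 105.9 F [ 0.  -0.5  3.9] grip 0.44581079124726125
turn needed [-0.      0.0005 -0.0011] to y=88: [  6.2 103.   10.1] to y=-16: [-0.5 -0.8 10.1]
```

The spring is being felt. I'll continue down to the stop.

```bash
python3 -m creep '0 0 -0.001 0 0 0 0;0 0 -0.001 0 0 0 0;0 0 0 0 0 0 0;0 0 0 0 0 0 0';python3 -m creep '0 0 -0.0005 0 0 0 0;0 0 0 0 0 0 0;0 0 0 0 0 0 0';python3 -m creep '0 0 -0.0005 0 0 0 0;0 0 0 0 0 0 0;0 0 0 0 0 0 0'; python3 e.py
```

```text
time: 9.42
tool_pos: [555.5, 20.7, 169.3]
tcp_rot: [3.141, -0.0, 1.508]
contact_force: [-0.6, 1.0, 6.3]
grip_width: 0.4
finger_force: 2.6
time: 9.67
tool_pos: [555.5, 20.7, 168.9]
tcp_rot: [3.141, -0.0, 1.508]
contact_force: [-1.0, 0.7, 5.1]
grip_width: 0.8
finger_force: 2.8
time: 9.92
tool_pos: [555.5, 20.7, 168.7]
tcp_rot: [3.141, -0.0, 1.508]
contact_force: [-1.9, 1.0, 7.8]
grip_width: 0.5
finger_force: 4.0
t 9.9167 own -79.5 -15.1 tipz 103.2 F [-1.9  1.   7.8] grip 0.5184688065760251
turn needed [ 0.      0.0007 -0.0012] to y=88: [  6.2 103.   12.8] to y=-16: [-0.5 -0.8 12.8]
```

```bash
python3 -m creep '0 0 -0.0005 0 0 0 0;0 0 0 0 0 0 0;0 0 0 0 0 0 0;0 0 0 0 0 0 0;0 0 0 0 0 0 0'
```

```text
time: 10.33
tool_pos: [555.5, 20.7, 168.7]
tcp_rot: [3.141, 0.0, 1.508]
contact_force: [-3.3, 1.1, 11.3]
grip_width: 0.4
finger_force: 5.6
```

The tip is 13.0 mm below the bar top, is no longer moving, and reads 11 N. The key is at its stop, so I'm handing in.

```bash
python3 -c "
from plant import order
print(order.close_job())"
```

```text
the job is handed in; nothing more can be done
None
```

I swept the bar from the left block, found the notch about 16 mm right of the middle, pressed the key to its stop and handed the job in holding it down at about 11 N; no verdict came back.

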